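Bridge the rail gap and slide the dish tray across

TASK

The feet of the dish tray must not drop into the gap between the two rails, so stand the widest spacer that goes in easily in the gap, down on the bench so that its top is level with the rails. Then push the tray (do not lift it) along, level, over the spacer until it rests against the stop of the other rail, its dish still in it; finally take the spacer out again and stand all three spacers upright on the bench at least a hand's width from the gap, leaving the other things alone.

Things in the scene. Friction and masses are not known exactly. Their poses are not given: they have to be found in the camera images.
- load_rail: fixed aluminium rail block on the bench, 56 mm wide (own x) x 120 mm long (own y) x 40 mm high; the tray starts on it. Origin at the centre of its underside; own -y points along the rails to the gap and the receiving rail.
- receive_rail: fixed aluminium rail block in line with the load rail (same yaw, same 40 mm height), 56 mm wide (own x) x 130 mm long (own y); an upright stop plate 8 mm thick rises 16 mm over its top at the far (-y) end, so the stop's inner face is at own y = -57 mm. Origin at the centre of its underside. The gap to the load rail differs each time, 23.5 to 43 mm, open above and at both sides down to the bench.
- load_edge (a point): middle of the load rail's top edge at the gap (own y = -60 mm, z = 40 mm of the load rail, axes as that rail)
- receive_edge (a point): middle of the receiving rail's top edge at the gap (own y = +65 mm, z = 40 mm of that rail, axes as that rail). The gap's width is the distance from load_edge to here. A spacer goes in easily with about 2 mm of play in all; the right one leaves no more than 11 mm of the gap's width open in all, so that no foot can drop in even if it shifts to one side.
- tray: grey open tray, 72 mm wide (own x) x 100 mm long (own y), 22 mm high, about 0.2 kg; the dish lies in its middle bay. Origin at the centre under its feet, which stand on the rail's top. Four slippery domed feet (11 mm radius, at own x = +-18, y = +-38 mm) stand 5 mm below its floor; they pass gaps up to about 11 mm and drop into gaps of 15 mm and more.
- tray_push (a point): middle of the tray's rear end wall, outer face (own y = +50 mm, 15 mm above the tray's origin): here it is pushed. The walls reach from 5 to 22 mm above the tray's origin. Against the stop the tray's origin is at y = -7 mm of the receiving rail.
- dish: clear round dish, 60 mm across, 14 mm high, lying loose in the tray's middle bay, its underside 8 mm above the tray's origin. Origin at the centre of its underside.
- spacer_narrow: upright steel spacer block, 68 mm long (own x axis) x 20 mm wide (own y) x 40 mm high, 0.25 kg; lower long edges rounded 4 mm. Origin at the centre of its underside, z up. Starts standing on the bench behind the rails, farther from the robot; the three spacers stand in any order and differ only in width. It can be gripped across its 68 mm length.
- spacer_middle: upright steel spacer block, 68 mm long (own x axis) x 28 mm wide (own y) x 40 mm high, 0.25 kg; lower long edges rounded 4 mm. Origin at the centre of its underside, z up. Starts standing on the bench behind the rails, farther from the robot; the three spacers stand in any order and differ only in width. It can be gripped across its 68 mm length.
- spacer_wide: upright steel spacer block, 68 mm long (own x axis) x 36 mm wide (own y) x 40 mm high, 0.25 kg; lower long edges rounded 4 mm. Origin at the centre of its underside, z up. Starts standing on the bench behind the rails, farther from the robot; the three spacers stand in any order and differ only in width. It can be gripped across its 68 mm length.
- calculator: bystander: pocket calculator, 140 x 73 x 14 mm, lying on the bench; origin at the centre of its underside
- counting_chamber: bystander: glass counting slide, 32 x 76 x 5 mm, lying on the bench; origin at the centre of its underside
- black_cap: bystander: black cap, 15 x 34 x 15 mm, lying on the bench; origin at the centre of its underside
- pen_white: bystander: white pen, 10 x 142 x 12 mm, lying on the bench; origin at the centre of its underside
There are look-alikes about, which are no part of the job. What is shaped like the spacer_wide but turquoise is not meant.

How it is judged:
By the outcome, as a careful person would: the job done as asked, in the order asked, and still so for the second after the job is handed in, with the robot touching nothing.
It also fails if it takes over 64 s, if anything falls off the work surface, if the arm or the gripper's body presses on something with over 40 N, if the wrist force passes 120 N, or if a joint passes its speed limit or range.

ROBOT

A 7-joint arm with a two-finger parallel gripper is mounted at the origin on a cart in front of the work surface, level with it; the furniture and walls round the work are solid. World frame = base frame: x ahead of the robot, y to its left, z up, the work surface at z = 0. Lengths are in m, angles in rad, forces in N, time in s.
With the tool pointing down it reaches from about 0.4 to 0.85 m from the base axis. Payload 4.5 kg.
Tool frame: the origin (TCP) lies on the centre line of the jaws, within the pads' length; the fingertips stand 8 mm ahead of it and the grasp point (between the pads) lies 11 mm behind it; z points along the fingers, y is the line along which they close (so a half turn about z gives the same grasp; the last joint's range is limited). The gripper opens to 88 mm and grips with 3 to 60 N. Pads are 18 mm wide; open, the fingers measure 123 mm over their backs; the gripper's body (75 mm by 187 mm) begins 45 mm behind the grasp point.
Start: joints at [-1.188, 0.689, -0.195, 1.565, 0.157, 0.902, -0.215], TCP at [0.214, 0.587, 0.247] pointing down, gripper open.
Joint ranges: [-3.01, 3.01], [-0.46, 2.08], [-1.47, 1.51], [0.13, 2.56], [-1, 4.14], [0.04, 2.09], [-2.66, 2.66]. Speed limits (rad/s): [2.57, 2.57, 3.14, 3.14, 3.14, 3.14, 3.14].

INTERFACE

Orientations are given as a unit quaternion [w, x, y, z].
In Python, from bench import ctrl gives the robot as it stands.
- The arm moves only by the tool play_rows, never from a script. Its argument "increments" is a list of rows, each a list of 6 numbers: the shift along the tool's x, y, z in units of 40 mm (1.0 is 40 mm), then the turn, a rotation vector about the tool's x, y, z in degrees. In form: [[dx, dy, dz, wx, wy, wz], ...]. A call has 1 to 10 rows; each row shifts and turns the commanded pose from where the row before left it, along the tool's axes as they then stand; what a row does not reach is not made up. A row lasts 1/12 s, in which the tool goes at most 41.7 mm and 7.16 degrees, less where a joint would pass 70% of its speed; a pose out of reach is approached as far as the arm can. A call is refused whole if a number of a shift passes 1 or a number of a turn 7.16, either way. A call with a gripper value outside its range is refused whole. "hand" is the opening, from 0 (shut) to 1 (fully open), set as the call begins (left out, the last holds). The fingers move at their own pace and stop on an object; "squeeze" is the grip in N (left out, the last holds). Time passes only in rows, so rows that do not move let the fingers close. It gives the time, the measured TCP pose, the force, the opening and the grip force at its end, in the units of the state.
- ctrl.sense(): the state, without advancing time (a new reading comes with each control period).
- ctrl.snapshot(name): name is "scene" or "top" or "wrist"; returns a dict with "img" (420x560x3 uint8, blue, green, red), "fovy" (degrees; the focal length in pixels is half the picture's height over the tangent of half this angle, whatever the lens; pixels are square), "cx", "cy" (the principal point, pixels), "k1" (the pictures are not rectified: a ray, as slopes to the right and down, at radius r is drawn at 1 + k1 r^2 times it, then the intrinsics apply), "R" (3x3) and "t" (3): a world point X has camera coordinates R X + t; the wrist camera has in their place "mount" (4x4, takes a point from camera to tool coordinates, whose origin is the TCP and whose axes are the flange's). Camera axes: x right, y down, z forward; pixel columns grow to the right and rows downward; lengths in m; the calibration is good to about 2 mm. A picture is of the moment at which its call begins: read the wrist's pose just before it. There is no depth.
- ctrl.job_done(): hands the job in; it is judged then, once.
Trained networks look in a picture, given as the dict that the camera call returned (one of the last four; its "shot" number tells which), for a name from the list of things; names that differ only in an ending like _2 or _b are one class to them, and where a whole thing is asked for, a point or a joint stands for the part that bears it (a point fixed in the world has none). Each returns a list of dicts, best first, with "confidence" (0 to 1); they miss things now and then, are a little off and sometimes report something else, mostly with a low value. They report only what shows in the picture. A call takes as long as a camera call. They do not tell look-alikes from the thing itself.
- ctrl.recognise(picture, label): "bbox" ([left, top, right, bottom] in pixels, round what is visible of it).
- ctrl.outline_of(picture, label): "mask" (420x560 bool, what is visible of it) and "bbox" ([left, top, right, bottom] in pixels, round what is visible of it).
- ctrl.mark_of(picture, label): "at" ([row, column] in pixels: a listed point, or the origin of a listed thing).
The state is a dict: "t": time; "joint_positions": joint angles; "dq": joint speeds; "joint_efforts": joint torques, N m; "tcp_pos": TCP position; "tcp_rot": TCP orientation; "wrist_force": force on the tool from outside, world axes, zero at the start; "torque": the same for the moment, N m; "opening": opening from 0.0 (shut) to 1.0 (fully open); "grasp_force": force on a finger pad.
Only numpy, scipy, OpenCV 4.12 (cv2) and the standard library are available. Lean on these libraries where they do the work, as an engineer would, in place of code of your own. Each camera call takes 0.05 s, during which the arm holds its last target. There are 200 camera calls.

## Working session

There is one attempt and no reset: what is moved stays moved. The work goes in short steps, Python scripts to look and compute and a tool call to move; the robot and the scene stay as the last step left them, time stands still between calls to the robot, and variables do not carry over. Pictures are saved under pics/ and viewed, at most 10 in all, crops included, and the job is handed in when it is done.

Besides the shell and the picture viewer there is one more tool, called after "Emit:" as name(argument=value, ...), one argument or row to a line, values as JSON. play_rows: Moves the arm, as the interface text tells. Its arguments: {"type":"object","properties":{"increments":{"type":"array","items":{"type":"array","items":{"type":"number"}}},"hand":{"type":"number"},"squeeze":{"type":"number"}},"required":["increments"]}

```bash
mkdir -p pics; ls
cat > h.py <<'E'
import numpy as np,cv2
from bench import ctrl
from scipy.spatial.transform import Rotation as Ro
def tool():
    s=ctrl.sense(); q=s["tcp_rot"]; return np.array(s["tcp_pos"]),Ro.from_quat([q[1],q[2],q[3],q[0]]).as_matrix()
def snap(n):
    p,R=tool(); d=ctrl.snapshot(n)
    if n=="wrist":
        M=np.array(d["mount"]); d["c"]=R@M[:3,3]+p; d["A"]=R@M[:3,:3]
    else:
        Rw=np.array(d["R"]); d["A"]=Rw.T; d["c"]=-Rw.T@np.array(d["t"])
    return d
def f(d): return 210/np.tan(np.radians(d["fovy"])/2)
def K(d): return np.array([[f(d),0,d["cx"]],[0,f(d),d["cy"]],[0,0,1]])
def w(d,uv,z):
    uv=np.array(uv,float).reshape(-1,1,2)
    n=cv2.undistortPoints(uv,K(d),np.array([d["k1"],0,0,0,0])).reshape(-1,2)
    r=np.c_[n,np.ones(len(n))]@d["A"].T
    return d["c"]+r*((z-d["c"][2])/r[:,2])[:,None]
def proj(d,X):
    X=np.array(X,float).reshape(-1,3); Rw=d["A"].T; rv,_=cv2.Rodrigues(Rw); 
    return cv2.projectPoints(X,rv,-Rw@d["c"],K(d),np.array([d["k1"],0,0,0,0]))[0].reshape(-1,2)
E
python3 - <<'E'
from h import *
np.set_printoptions(precision=4,suppress=True)
print({k:v for k,v in ctrl.sense().items() if k in("t","tcp_pos","tcp_rot","opening")})
ims=[]
for n in("top","scene"):
    d=snap(n);cv2.imwrite(f"pics/{n}0.png",d["img"]);print(n,d["c"],d["fovy"])
    for l in "load_edge receive_edge tray_push load_rail receive_rail tray dish spacer_narrow spacer_middle spacer_wide calculator counting_chamber black_cap pen_white".split():
        z={"load_edge":.04,"receive_edge":.04,"tray_push":.055,"tray":.04,"dish":.048}.get(l,0)
        for m in ctrl.mark_of(d,l)[:4]:
            a=m["at"];print(l,round(m["confidence"],2),np.round(a),w(d,[a[1],a[0]],z)[0])
E
```

```text
pics
{'t': 0.0, 'tcp_pos': array([0.2134, 0.5868, 0.2459]), 'tcp_rot': array([-0.0001,  0.1735,  0.9848, -0.0009]), 'opening': 1.000244676731312}
top [0.3787 0.0944 1.3822] 42.7986572186129
load_edge 0.67 [242. 226.] [0.4847 0.2211 0.04  ]
load_edge 0.51 [256. 404.] [ 0.4399 -0.223   0.04  ]
receive_edge 0.65 [243. 241.] [0.4827 0.1841 0.04  ]
tray_push 0.64 [242. 180.] [0.4857 0.3332 0.055 ]
receive_rail 0.39 [292. 229.] [0.3612 0.2184 0.    ]
tray 0.7 [246. 201.] [0.4772 0.2827 0.04  ]
dish 0.6 [242. 203.] [0.4868 0.2778 0.048 ]
spacer_narrow 0.66 [195. 174.] [0.6138 0.3593 0.    ]
spacer_middle 0.72 [197. 240.] [0.6052 0.186  0.    ]
spacer_middle 0.55 [260. 402.] [ 0.4341 -0.2277  0.    ]
spacer_wide 0.61 [285. 166.] [0.383  0.3778 0.    ]
spacer_wide 0.55 [198. 206.] [0.6039 0.2746 0.    ]
counting_chamber 0.64 [165. 151.] [0.6955 0.4208 0.    ]
black_cap 0.4 [154. 178.] [0.7227 0.3503 0.    ]
pen_white 0.61 [293. 232.] [0.3593 0.211  0.    ]
pen_white 0.46 [197. 209.] [0.6077 0.2684 0.    ]
scene [ 0.0101 -0.6288  0.5327] 53.15971028329549
load_edge 0.85 [197. 220.] [0.4873 0.2334 0.04  ]
receive_edge 0.86 [205. 227.] [0.478  0.1849 0.04  ]
load_rail 0.61 [202. 212.] [0.4916 0.2905 0.    ]
receive_rail 0.79 [226. 247.] [0.4923 0.1229 0.    ]
tray 0.7 [192. 204.] [0.4664 0.2848 0.04  ]
dish 0.57 [185. 204.] [0.4811 0.3096 0.048 ]
spacer_narrow 0.54 [183. 232.] [0.6002 0.3603 0.    ]
spacer_middle 0.62 [201. 270.] [0.6177 0.1923 0.    ]
spacer_wide 0.72 [200. 209.] [0.4905 0.3039 0.    ]
spacer_wide 0.68 [193. 248.] [0.5983 0.2704 0.    ]
counting_chamber 0.53 [169. 244.] [0.6874 0.4233 0.    ]
black_cap 0.51 [172. 268.] [0.734  0.3562 0.    ]
black_cap 0.33 [230. 181.] [0.3573 0.212  0.    ]
black_cap 0.2 [203. 228.] [0.5226 0.2583 0.    ]
black_cap 0.18 [187. 207.] [0.528  0.3825 0.    ]
pen_white 0.49 [230. 183.] [0.3622 0.2103 0.    ]
```

View pics/top0.png

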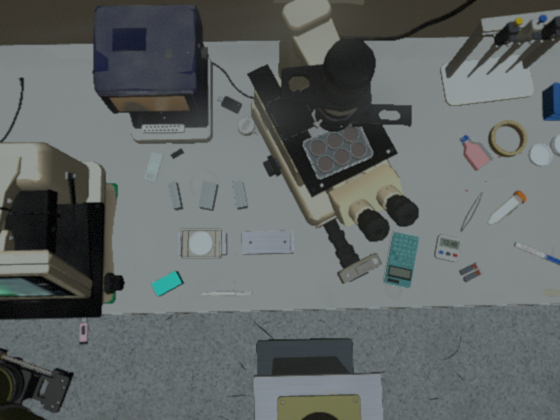

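View pics/scene0.png

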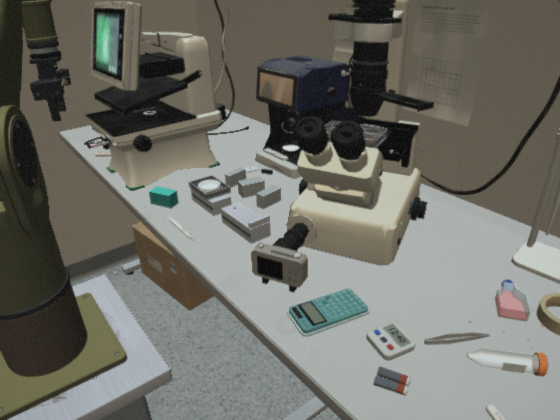

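The rails run along world -y around x≈0.48. In the top view the tray is at (203,243) and the gap at about column 233. The three grey spacers are at (174,195), (208,196) and (240,194). The turquoise block at (167,284) is the look-alike.

Next I go above and look from close by.

Emit:
play_rows(
  increments=[
    [-0.5,-0.63,-0.13,0,0,0],
    [-0.5,-0.63,-0.13,0,0,0],
    [-0.5,-0.63,-0.13,0,0,0],
    [-0.5,-0.63,-0.13,0,0,0],
    [-0.5,-0.63,-0.13,0,0,0],
    [-0.5,-0.63,-0.13,0,0,0],
    [-0.5,-0.63,-0.13,0,0,0],
    [-0.5,-0.63,-0.13,0,0,0],
    [-0.5,-0.63,-0.13,0,0,0],
    [-0.5,-0.63,-0.13,0,0,0],
  ],
  hand=1,
)

```text
t: 2.33
tcp_pos: [0.3157, 0.2808, 0.2992]
tcp_rot: [0.0, 0.173, 0.985, 0.0]
wrist_force: [0.4, 0.6, -0.8]
opening: 1.0
grasp_force: 0.0
```

Emit:
play_rows(
  increments=[
    [-0.58,0.14,0,0,0,0],
    [-0.58,0.14,0,0,0,0],
    [-0.58,0.14,0,0,0,0],
    [-0.58,0.14,0,0,0,0],
    [-0.58,0.14,0,0,0,0],
    [-0.58,0.14,0,0,0,0],
    [-0.58,0.14,0,0,0,0],
    [-0.58,0.14,0,0,0,0],
    [0,0,0,0,0,0],
  ],
)

```text
t: 3.08
tcp_pos: [0.51, 0.2591, 0.2985]
tcp_rot: [0.002, 0.176, 0.984, 0.0]
wrist_force: [1.0, -0.1, -0.6]
opening: 1.001
grasp_force: 0.0
```

Emit:
play_rows(
  increments=[
    [0,0,0,0,0,7],
    [0,0,0,0,0,7],
    [0,0,0,0,0,7],
    [0,0,0,0,0,7],
    [0,0,0,0,0,7],
    [0,0,0,0,0,7],
    [0,0,0,0,0,7],
    [0,0,0,0,0,7],
    [0,0,0,0,0,7],
    [0,0,0,0,0,7],
  ],
)

```text
t: 3.92
tcp_pos: [0.5044, 0.2612, 0.2988]
tcp_rot: [-0.0, 0.709, 0.705, -0.0]
wrist_force: [-0.4, 0.0, 0.1]
opening: 1.0
grasp_force: 0.0
```

Run:
```python
from h import *
np.set_printoptions(precision=4,suppress=True)
s=ctrl.sense();print(s["t"],s["joint_positions"]);print(tool())
d=snap("wrist");cv2.imwrite("pics/w1.png",d["img"]);print(d["c"],d["fovy"],d["A"])
for l in "load_edge receive_edge tray_push load_rail receive_rail tray dish spacer_narrow spacer_middle spacer_wide".split():
    z={"load_edge":.04,"receive_edge":.04,"tray_push":.055,"tray":.04,"dish":.048}.get(l,0)
    for m in ctrl.mark_of(d,l)[:4]:
        a=m["at"];print(l,round(m["confidence"],2),np.round(a),w(d,[a[1],a[0]],z)[0])
```

```text
3.9167 [-0.6443  0.5525  0.1423  1.6859 -0.0952  0.9103 -0.4696]
(array([0.5044, 0.2612, 0.2988]), array([[ 0.0052,  1.    , -0.0006],
       [ 1.    , -0.0052,  0.0004],
       [ 0.0004, -0.0006, -1.    ]]))
[0.5055 0.3396 0.4361] 63.28890357481629 [[ 1.     -0.005  -0.003 ]
 [-0.0057 -0.9522 -0.3053]
 [-0.0013  0.3053 -0.9523]]
load_edge 0.6 [202. 258.] [0.4862 0.2216 0.04  ]
receive_edge 0.9 [232. 257.] [0.4839 0.1825 0.04  ]
tray_push 0.58 [108. 253.] [0.483  0.3321 0.055 ]
tray_push 0.38 [156. 352.] [0.5931 0.2793 0.055 ]
receive_rail 0.86 [263. 257.] [0.4806 0.1191 0.    ]
dish 0.78 [152. 253.] [0.4821 0.284  0.048 ]
spacer_narrow 0.79 [ 94. 359.] [0.6099 0.3484 0.    ]
spacer_middle 0.9 [216. 348.] [0.6053 0.1892 0.    ]
spacer_wide 0.78 [155. 351.] [0.6047 0.2721 0.    ]
spacer_wide 0.58 [ 72. 173.] [0.3832 0.3747 0.    ]
```

View pics/w1.png

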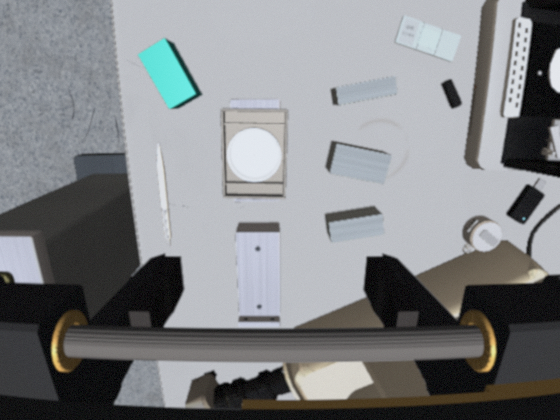

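The wrist view shows the tray at (254,150), the gap at rows 202 to 232, and the spacers at (365,90), (360,162) and (355,224). I'll rectify it onto the plane of the tops to measure the gap and the spacers.

```bash
cat >> h.py <<'E'
def ortho(d,x0,x1,y0,y1,s,z=.04):
    # rows: y descending, cols: x ascending, s px per m
    nx,ny=int((x1-x0)*s),int((y1-y0)*s)
    X,Y=np.meshgrid(x0+np.arange(nx)/s,y1-np.arange(ny)/s)
    m=proj(d,np.c_[X.ravel(),Y.ravel(),np.full(X.size,z)]).astype(np.float32)
    return cv2.remap(d["img"],m[:,0].reshape(ny,nx),m[:,1].reshape(ny,nx),cv2.INTER_CUBIC)
E
python3 - <<'E'
from h import *
d=snap("wrist")
o=ortho(d,.44,.66,.13,.38,2400)
for i in range(0,22): cv2.putText(o,str(44+i),(i*24,10),0,.35,(0,0,255));cv2.line(o,(i*24,12),(i*24,16),(0,0,255))
for i in range(0,25): cv2.putText(o,str(38-i),(2,i*24+4),0,.35,(0,0,255))
cv2.imwrite("pics/o1.png",o)
print(o.shape)
for l in("spacer_narrow","spacer_middle","spacer_wide"):
    for m in ctrl.outline_of(d,l)[:2]:
        c=np.argwhere(m["mask"])[:,::-1]; P=w(d,c,.04)[:,:2]*1000
        print(l,round(m["confidence"],2),cv2.minAreaRect(P.astype(np.float32)))
E
```

```text
(600, 528, 3)
spacer_narrow 0.8 ((605.9278564453125, 350.8264465332031), (74.15913391113281, 20.302188873291016), 11.292686462402344)
spacer_middle 0.68 ((481.70703125, 279.4148864746094), (107.90984344482422, 77.8148193359375), 88.93785095214844)
spacer_middle 0.62 ((606.1119384765625, 192.46856689453125), (72.42420959472656, 40.297821044921875), 9.383722305297852)
spacer_wide 0.84 ((604.178466796875, 269.40972900390625), (38.98643112182617, 75.72515869140625), 78.72088623046875)
spacer_wide 0.69 ((390.5341491699219, 370.5160827636719), (42.383209228515625, 73.18911743164062), 27.400922775268555)
```

View pics/o1.png

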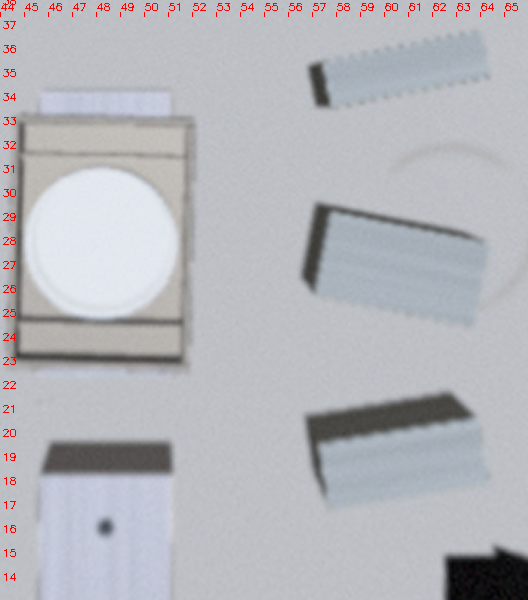

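The ortho view gives these top faces:

| Spacer | Position (m) | Width (mm) |
|---|---|---|
| Narrow | y≈0.35 | about 19 |
| Wide | (0.607, 0.269), yaw ≈ -11° | about 34 |
| Middle | y≈0.19 | about 27 |

The gap runs from y≈0.183 to 0.2225, about 39.5 mm, so the wide spacer is the right one. I'll fit the rail edges numerically.

```bash
cat >> h.py <<'E'
def vedge(g,rows,c0,c1,sgn):
    out=[]
    for r in rows:
        e=sgn*np.gradient(cv2.GaussianBlur(g[r-2:r+3].mean(0)[None].astype(np.float32),(0,0),2)[0])[c0:c1]
        k=int(e.argmax()); 
        if 0<k<len(e)-1:
            a,b,c=e[k-1:k+2]; k=k+.5*(a-c)/(a-2*b+c)
        out.append(c0+k)
    return np.array(out)
E
python3 - <<'E'
from h import *
d=snap("wrist"); S=4000
o=cv2.cvtColor(ortho(d,.44,.53,.06,.36,S),cv2.COLOR_BGR2GRAY)
R=lambda y:int((.36-y)*S)
for nm,ys in (("recv",np.arange(.09,.18,.004)),("load",np.arange(.3345,.3415,.001))):
    rows=[R(y) for y in ys]
    for s,c0,c1 in((1,20,120),(-1,240,340)):
        c=.44+vedge(o,rows,c0,c1,s)/S; p=np.polyfit(ys,c,1); print(nm,s,np.median(c),"slope deg",np.degrees(p[0]),np.round(c*1000,1))
ot=o.T
for nm,y0,y1,s in(("load gap",.215,.23,-1),("recv gap",.175,.19,1),("loadfar",.335,.35,1),("stop",.05,.07,-1)):
    cols=range(int(.03*S),int(.06*S),8); e=.36-vedge(ot,cols,R(y1),R(y0),s)/S
    print(nm,np.median(e),np.degrees(np.polyfit(np.array(cols)/S,e,1)[0]),np.round(e*1000,1)[::3])
E
```

```text
recv 1 0.45710328 slope deg -0.919875299148127 [456.9 457.1 457.2 458.8 459.7 454.3 459.8 459.9 459.9 459.5 456.8 457.3
 457.1 457.2 460.6 455.6 455.7 455.6 456.4 457.1 457.  457.1 457.4]
recv -1 0.5106665 slope deg -0.8731480650127486 [509.9 510.9 522.9 510.4 509.6 510.4 521.5 510.5 510.2 510.1 510.7 510.5
 510.5 510.5 510.6 510.8 512.  512.5 512.6 512.  512.1 511.8 512.1]
load 1 0.4568564 slope deg -4.957192741632205 [457.1 456.7 457.2 457.  457.  456.7 456.6 456.3]
load -1 0.51066685 slope deg 0.9755786864509357 [510.5 510.7 510.6 510.6 510.9 510.7 510.6 510.7]
load gap 0.22166078186035154 -11.350085197205459 [222.9 223.6 222.9 215.2 215.2]
recv gap 0.18281291 0.3013577035940079 [182.7 182.7 182.8 182.9 182.9]
loadfar 0.34164342 0.13332285324525303 [341.6 341.6 341.7 341.6 341.6]
stop 0.061250627 0.03706902220525807 [61.3 61.2 61.2 61.2 61.2]
```

Emit:
play_rows(
  increments=[
    [0.02,0.4,0.6,0,0,3.5],
    [0,0.4,0.6,0,0,3.5],
    [0,0.4,0.6,0,0,3.7],
  ],
)

```text
t: 4.97
tcp_pos: [0.5538, 0.2595, 0.2264]
tcp_rot: [-0.0, 0.77, 0.637, 0.001]
wrist_force: [0.4, 0.8, 0.1]
opening: 1.001
grasp_force: 0.0
```

Emit:
play_rows(
  increments=[
    [0.16,0.42,0.4,0,0,0],
    [0.16,0.42,0.4,0,0,0],
    [0.17,0.42,0.4,0,0,0],
    [0,0,0.6,0,0,0],
    [0,0,0.6,0,0,0],
    [0,0,0.6,0,0,0],
    [0,0,0,0,0,0],
  ],
)

```text
t: 5.55
tcp_pos: [0.6029, 0.2675, 0.1018]
tcp_rot: [-0.001, 0.77, 0.638, -0.004]
wrist_force: [-1.1, 0.1, -0.4]
opening: 0.998
grasp_force: 0.0
```

Run:
```python
from h import *
p,R=tool();print(p,np.degrees(np.arctan2(R[1,1],R[0,1])))
d=snap("wrist");o=ortho(d,.55,.67,.22,.31,4000)
cv2.circle(o,(int((p[0]-.55)*4000),int((.31-p[1])*4000)),3,(0,0,255),-1)
cv2.imwrite("pics/o2.png",o)
```

```text
[0.602897   0.2675459  0.10179743] -10.668760345699404
```

View pics/o2.png

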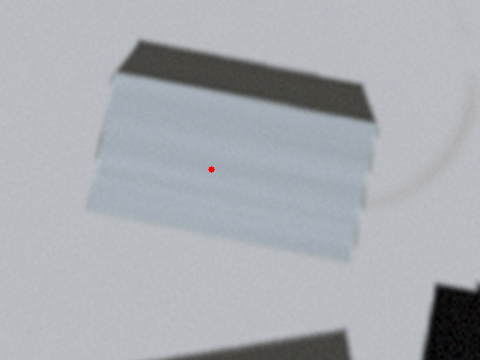

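The spacer's top is centred at (233,166), which is (0.608, 0.2685), yaw -10.4°. A shift of about 5 mm along the closing line is needed, then down and grip.

Emit:
play_rows(
  increments=[
    [0.05,0.13,0.3,0,0,0],
    [0,0,0.5,0,0,0],
    [0,0,0.5,0,0,0],
    [0,0,0.5,0,0,0],
    [0,0,0.3,0,0,0],
    [0,0,0,0,0,0],
    [0,0,0,0,0,0],
  ],
)

```text
t: 6.18
tcp_pos: [0.6123, 0.2699, 0.0232]
tcp_rot: [0.0, 0.77, 0.638, 0.0]
wrist_force: [0.6, 0.3, 0.5]
opening: 1.003
grasp_force: 0.0
```

Emit:
play_rows(
  increments=[
    [0,0,0,0,0,0],
    [0,0,0,0,0,0],
    [0,0,0,0,0,0],
    [0,0,0,0,0,0],
    [0,0,0,0,0,0],
    [0,0,0,0,0,0],
  ],
  hand=0.7,
  squeeze=25,
)

```text
t: 6.68
tcp_pos: [0.6107, 0.2704, 0.0238]
tcp_rot: [-0.001, 0.77, 0.638, -0.0]
wrist_force: [-3.0, 0.2, 7.3]
opening: 0.772
grasp_force: 25.0
```

Emit:
play_rows(
  increments=[
    [0,0,-0.3,0,0,0],
    [0,0,-0.6,0,0,0],
    [0,0,-0.6,0,0,0],
    [0,0,-0.6,0,0,0],
    [0,0,-0.5,0,0,0],
    [0,0,0,0,0,-3.6],
    [0,0,0,0,0,-3.6],
    [0,0,0,0,0,-3.5],
  ],
)

```text
t: 7.35
tcp_pos: [0.6125, 0.2695, 0.1282]
tcp_rot: [0.001, 0.706, 0.708, 0.001]
wrist_force: [-0.4, -0.5, -2.5]
opening: 0.768
grasp_force: 25.0
```

Emit:
play_rows(
  increments=[
    [-0.3,-0.5,0,0,0,0],
    [-0.3,-0.5,0,0,0,0],
    [-0.3,-0.55,0,0,0,0],
    [-0.3,-0.55,0,0,0,0],
    [-0.25,-0.55,0,0,0,0],
    [-0.25,-0.52,0,0,0,0],
    [0,0,0,0,0,0],
    [0,0,0,0,0,0],
  ],
)

```text
t: 8.02
tcp_pos: [0.4847, 0.201, 0.1275]
tcp_rot: [0.0, 0.707, 0.707, 0.0]
wrist_force: [1.0, -0.0, -2.1]
opening: 0.768
grasp_force: 25.0
```

Run:
```python
from h import *
p,R=tool();print(p,R,ctrl.sense()["opening"])
d=snap("wrist");o=d["img"][120:420,120:420]
cv2.imwrite("pics/w3.png",cv2.resize(o,(600,600),interpolation=cv2.INTER_CUBIC))
```

```text
[0.48467602 0.20096794 0.12754783] [[ 2.90060207e-04  9.99999687e-01  7.36658096e-04]
 [ 9.99999936e-01 -2.89904198e-04 -2.11878212e-04]
 [-2.11664585e-04  7.36719506e-04 -9.99999706e-01]] 0.7684790029153554
```

View pics/w3.png

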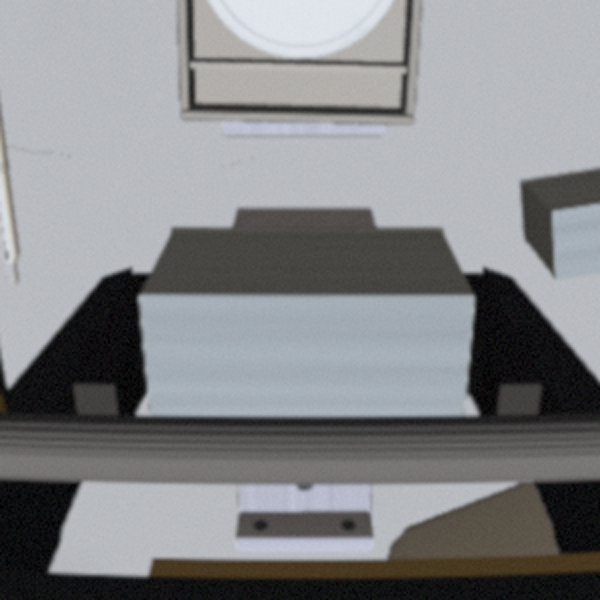

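In the crop the held spacer's near top edge is at row 295 (cols 140–475), the load rail's gap edge at row 135, and the rail sides at cols 237/373. I'll measure both in the same picture.

```bash
cat > m.py <<'E'
from h import *
p,R=tool(); d=snap("wrist"); b=p[2]-.0238; S=5000
g=lambda z,x0,x1,y0,y1:cv2.cvtColor(ortho(d,x0,x1,y0,y1,S,z),cv2.COLOR_BGR2GRAY)
def he(z,x0,x1,y0,y1,s):
    o=g(z,x0,x1,y0,y1); cols=range(10,o.shape[1]-10,15); e=y1-vedge(o.T.copy(),cols,0,o.shape[0],s)/S
    k=np.abs(e-np.median(e))<.0015; sl=np.degrees(np.polyfit(np.array(cols)[k]/S,e[k],1)[0])
    return round(np.median(e),4),round(sl,2),int(k.sum()),len(e)
sp=he(b+.04,p[0]-.025,p[0]+.025,p[1]+.008,p[1]+.028,1)
le=he(.04,.462,.506,.213,.2295,-1)
print("tcp",p,"spacer +y face",sp,"load edge",le,"diff",le[0]-sp[0])
# x: spacer ends, rail sides just under load edge
o=g(b+.04,p[0]-.045,p[0]+.045,p[1]-.005,p[1]+.015); r=range(10,o.shape[0]-10,10)
print("spacer x",np.median(p[0]-.045+vedge(o,r,20,120,1)/S),np.median(p[0]-.045+vedge(o,r,330,430,-1)/S))
E
python3 m.py
```

```text
tcp [0.48609623 0.20184112 0.12754356] spacer +y face (np.float64(0.2173), np.float64(-0.23), 16, 16) load edge (np.float32(0.2233), np.float64(-0.03), 8, 14) diff 0.0059999950647354194
spacer x 0.45279595327809696 0.5202606891027117
```

Emit:
play_rows(
  increments=[
    [0,0,0.45,0,0,0],
    [0,0,0.45,0,0,0],
    [0,0,0,0,0,0],
    [0,0,0,0,0,0],
  ],
)

```text
t: 8.45
tcp_pos: [0.4855, 0.2019, 0.0903]
tcp_rot: [-0.0, 0.707, 0.707, -0.0]
wrist_force: [-0.2, 0.9, -2.3]
opening: 0.767
grasp_force: 25.0
```

```bash
python3 m.py
python3 - <<'E'
from h import *
d=snap("wrist");o=d["img"][120:420,120:420]
cv2.imwrite("pics/w4.png",cv2.resize(o,(600,600),interpolation=cv2.INTER_CUBIC))
E
```

```text
tcp [0.48545531 0.20186562 0.09034841] spacer +y face (np.float64(0.2174), np.float64(-0.09), 16, 16) load edge (np.float32(0.2235), np.float64(-0.13), 13, 14) diff 0.006099998450279226
spacer x 0.45218791674957753 0.5196142294643926
```

View pics/w4.png

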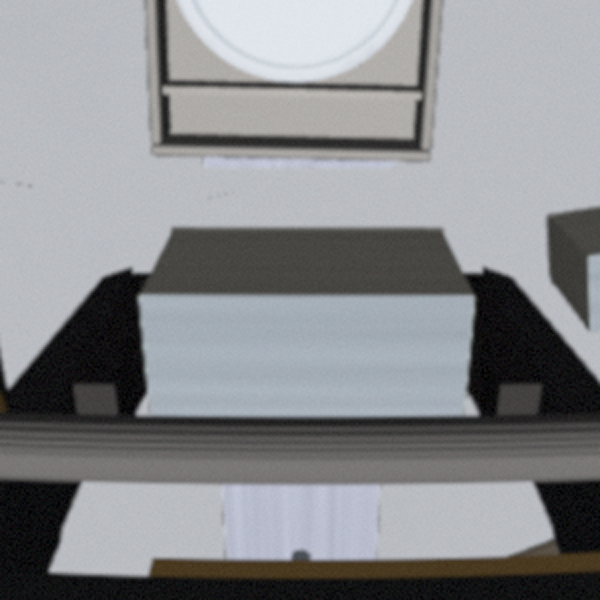

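Emit:
play_rows(
  increments=[
    [0.09,-0.04,0.2,0,0,0],
    [0,0,0.27,0,0,0],
    [0,0,0,0,0,0],
    [0,0,0,0,0,0],
  ],
)

```text
t: 8.88
tcp_pos: [0.4827, 0.2052, 0.0712]
tcp_rot: [-0.0, 0.707, 0.707, -0.001]
wrist_force: [-0.1, -0.0, -2.0]
opening: 0.77
grasp_force: 25.0
```

```bash
python3 m.py; python3 m.py
python3 - <<'E'
from h import *
d=snap("wrist");o=d["img"][130:330,140:410]
cv2.imwrite("pics/w5.png",cv2.resize(o,(800,593),interpolation=cv2.INTER_CUBIC))
E
```

```text
tcp [0.48270697 0.20522089 0.07124469] spacer +y face (np.float64(0.2207), np.float64(-0.04), 16, 16) load edge (np.float32(0.2159), np.float64(0.06), 14, 14) diff -0.00479999608993531
spacer x 0.44941905138828353 0.5168834845330615
tcp [0.48302452 0.20516255 0.07159631] spacer +y face (np.float64(0.2207), np.float64(-0.1), 16, 16) load edge (np.float32(0.2157), np.float64(-0.01), 14, 14) diff -0.004999999475479133
spacer x 0.44972845074581075 0.5171870761630135
```

View pics/w5.png

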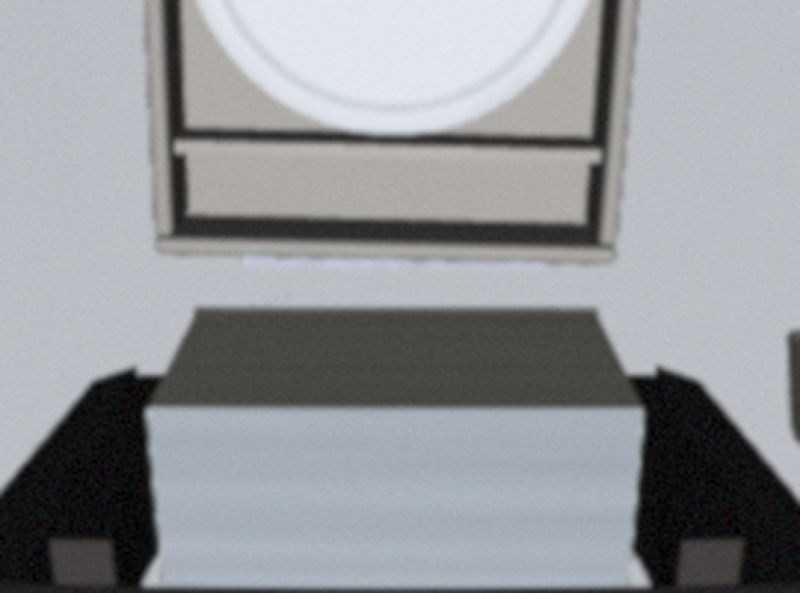

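Run:
```python
from h import *
p,R=tool();d=snap("wrist");print(p,[w(d,[275,130+r*.3375],.04)[0][1] for r in(258,264,268,272)], w(d,[275,130+405*.3375],p[2]+.0162)[0])
S=5000
o=cv2.cvtColor(ortho(d,.462,.506,.214,.232,S),cv2.COLOR_BGR2GRAY).mean(1)
for i in range(0,90,4): print(round(.232-i/S,4),round(o[i],1),end=" | ")
```

```text
[0.4834413  0.2051877  0.07201543] [np.float64(0.22483845302725158), np.float64(0.22370943150504932), np.float64(0.22295427360656545), np.float64(0.22219711772035466)] [0.48467149 0.22080385 0.08821543]
0.232 90.6 | 0.2312 49.2 | 0.2304 45.4 | 0.2296 45.4 | 0.2288 57.9 | 0.228 105.6 | 0.2272 150.4 | 0.2264 166.2 | 0.2256 159.3 | 0.2248 171.8 | 0.224 191.1 | 0.2232 193.8 | 0.2224 191.0 | 0.2216 189.6 | 0.2208 189.7 | 0.22 190.0 | 0.2192 189.7 | 0.2184 189.6 | 0.2176 189.8 | 0.2168 188.4 | 0.216 164.0 | 0.2152 106.7 | 0.2144 75.8 |
```

Emit:
play_rows(
  increments=[
    [0,0,0.1,0,0,0],
    [0,0,0.1,0,0,0],
    [0,0,0.08,0,0,0],
    [0,0,0.08,0,0,0],
    [0,0,0,0,0,0],
  ],
)

```text
t: 9.5
tcp_pos: [0.4829, 0.2051, 0.0568]
tcp_rot: [-0.0, 0.707, 0.707, -0.001]
wrist_force: [-0.7, -0.6, -2.2]
opening: 0.77
grasp_force: 25.0
```

No contact force and already 7 mm below the rail top, so I continue down.

Emit:
play_rows(
  increments=[
    [0,0,0.15,0,0,0],
    [0,0,0.2,0,0,0],
    [0,0,0.2,0,0,0],
    [0,0,0.15,0,0,0],
    [0,0,0.05,0,0,0],
    [0,0,0,0,0,0],
  ],
)

```text
t: 10.0
tcp_pos: [0.4828, 0.2051, 0.0266]
tcp_rot: [-0.0, 0.707, 0.707, -0.001]
wrist_force: [0.3, 0.4, -3.0]
opening: 0.771
grasp_force: 25.0
```

Emit:
play_rows(
  increments=[
    [0,0,0.04,0,0,0],
    [0,0,0.03,0,0,0],
    [0,0,0.03,0,0,0],
    [0,0,0,0,0,0],
  ],
)

```text
t: 10.33
tcp_pos: [0.4835, 0.2053, 0.0238]
tcp_rot: [0.0, 0.707, 0.707, 0.0]
wrist_force: [0.2, 0.2, -1.1]
opening: 0.768
grasp_force: 25.0
```

Emit:
play_rows(
  increments=[
    [0,0,0.03,0,0,0],
    [0,0,0,0,0,0],
    [0,0,0,0,0,0],
  ],
)

```text
t: 10.58
tcp_pos: [0.4835, 0.2054, 0.0237]
tcp_rot: [0.0, 0.707, 0.707, 0.001]
wrist_force: [-0.7, -0.2, 11.1]
opening: 0.77
grasp_force: 25.0
```

The spacer stands on the bench. I release it, rise, and go behind the tray to push it with two fingers.

Emit:
play_rows(
  increments=[
    [0,0,0,0,0,0],
    [0,0,0,0,0,0],
    [0,0,0,0,0,0],
    [0,0,0,0,0,0],
    [0,0,-0.3,0,0,0],
    [0,0,-0.6,0,0,0],
    [0,0,-0.9,0,0,0],
    [0,0,-0.9,0,0,0],
  ],
  hand=1,
)

```text
t: 11.25
tcp_pos: [0.4824, 0.2048, 0.1315]
tcp_rot: [-0.0, 0.707, 0.707, -0.001]
wrist_force: [-0.4, 1.0, -0.1]
opening: 0.997
grasp_force: 0.0
```

Emit:
play_rows(
  increments=[
    [0.6,0,0,0,0,0],
    [0.6,0,0,0,0,0],
    [0.7,0,0,0,0,0],
    [0.7,0,0,0,0,0],
    [0.7,0,0,0,0,0],
    [0.7,0,0,0,0,0],
    [0,0,0,0,0,0],
    [0,0,0,0,0,0],
  ],
  hand=0.3,
)

```text
t: 11.92
tcp_pos: [0.4823, 0.3674, 0.1308]
tcp_rot: [-0.0, 0.706, 0.708, 0.001]
wrist_force: [-0.3, -0.5, 0.1]
opening: 0.417
grasp_force: 0.0
```

Run:
```python
from h import *
print(tool()[0],ctrl.sense()["opening"])
d=snap("top");o=cv2.resize(d["img"][170:330,130:330],(800,640),interpolation=cv2.INTER_CUBIC)[:600]
cv2.imwrite("pics/t2.png",o)
for l in("tray_push","tray","dish"):
    for m in ctrl.mark_of(d,l)[:2]: print(l,m["confidence"],w(d,m["at"][::-1],{"tray_push":.055,"tray":.04,"dish":.048}[l]))
```

```text
[0.48233889 0.36736191 0.13079601] 0.41747031312356847
tray_push 0.68 [[0.48126678 0.33691681 0.055     ]]
tray 0.8 [[0.48112345 0.27691357 0.04      ]]
dish 0.58 [[0.48692913 0.2847703  0.048     ]]
```

Emit:
play_rows(
  increments=[
    [0,0,0.5,0,0,0],
    [0,0,0.6,0,0,0],
    [0,0,0.5,0,0,0],
    [0,0,0.3,0,0,0],
    [-0.1,0,0,0,0,0],
    [-0.15,0,0,0,0,0],
    [-0.15,0,0,0,0,0],
    [-0.15,0,0,0,0,0],
    [0,0,0,0,0,0],
  ],
)

```text
t: 12.87
tcp_pos: [0.4841, 0.3412, 0.0555]
tcp_rot: [0.001, 0.708, 0.706, 0.0]
wrist_force: [-0.0, -1.2, -0.1]
opening: 0.298
grasp_force: 0.0
```

Emit:
play_rows(
  increments=[
    [-0.08,0,0,0,0,0],
    [-0.12,0,0,0,0,0],
    [-0.15,0,0,0,0,0],
    [-0.15,0,0,0,0,0],
    [-0.15,0,0,0,0,0],
    [-0.15,0,0,0,0,0],
    [-0.15,0,0,0,0,0],
    [-0.15,0,0,0,0,0],
    [-0.15,0,0,0,0,0],
    [-0.15,0,0,0,0,0],
  ],
)

```text
t: 13.7
tcp_pos: [0.4832, 0.2866, 0.0543]
tcp_rot: [-0.0, 0.707, 0.707, 0.0]
wrist_force: [0.1, 1.6, 1.4]
opening: 0.299
grasp_force: 0.8
```

```bash
cat > k.py <<'E'
from h import *
print(tool()[0])
for n in("wrist","top"):
  d=snap(n)
  for l,z in(("tray_push",.055),("tray",.04),("dish",.048)):
    for m in ctrl.mark_of(d,l)[:2]: print(n,l,round(m["confidence"],2),w(d,m["at"][::-1],z)[0])
E
python3 k.py
```

```text
[0.48322659 0.28663876 0.0543157 ]
wrist tray_push 0.84 [0.48446774 0.2761773  0.055     ]
wrist dish 0.72 [0.48402382 0.22694695 0.048     ]
wrist dish 0.29 [0.48167109 0.30365021 0.048     ]
top tray_push 0.84 [0.48467821 0.27437239 0.055     ]
top tray 0.86 [0.48251293 0.22312055 0.04      ]
top dish 0.63 [0.48317667 0.22408628 0.048     ]
```

Emit:
play_rows(
  increments=[
    [-0.15,0,0,0,0,0],
    [-0.15,0,0,0,0,0],
    [-0.15,0,0,0,0,0],
    [-0.15,0,0,0,0,0],
    [-0.15,0,0,0,0,0],
    [-0.15,0,0,0,0,0],
    [-0.15,0,0,0,0,0],
  ],
)

```text
t: 14.68
tcp_pos: [0.4833, 0.2444, 0.0543]
tcp_rot: [-0.0, 0.707, 0.707, -0.0]
wrist_force: [0.0, 0.7, -0.0]
opening: 0.297
grasp_force: 0.5
```

```bash
python3 k.py
```

```text
[0.48326314 0.24444631 0.0543275 ]
wrist tray_push 0.71 [0.48621827 0.23440864 0.055     ]
wrist tray_push 0.55 [0.39605663 0.25020567 0.055     ]
wrist dish 0.86 [0.48334866 0.18557375 0.048     ]
top tray_push 0.56 [0.48561903 0.23601178 0.055     ]
top tray 0.97 [0.48850812 0.18550245 0.04      ]
top tray 0.61 [0.48008783 0.10643087 0.04      ]
top dish 0.69 [0.48568154 0.17651538 0.048     ]
```

Emit:
play_rows(
  increments=[
    [-0.15,0,0,0,0,0],
    [-0.15,0,0,0,0,0],
    [-0.15,0,0,0,0,0],
    [-0.15,0,0,0,0,0],
    [-0.15,0,0,0,0,0],
    [-0.15,0,0,0,0,0],
    [-0.15,0,0,0,0,0],
    [-0.15,0,0,0,0,0],
    [-0.15,0,0,0,0,0],
    [-0.15,0,0,0,0,0],
  ],
)

```text
t: 15.92
tcp_pos: [0.4833, 0.1847, 0.0544]
tcp_rot: [-0.0, 0.707, 0.707, 0.0]
wrist_force: [-0.1, 1.3, 0.9]
opening: 0.3
grasp_force: 0.7
```

Emit:
play_rows(
  increments=[
    [-0.05,0,0,0,0,0],
    [-0.05,0,0,0,0,0],
    [-0.05,0,0,0,0,0],
    [-0.05,0,0,0,0,0],
    [-0.05,0,0,0,0,0],
  ],
)

```text
t: 16.33
tcp_pos: [0.4833, 0.1755, 0.0543]
tcp_rot: [-0.0, 0.707, 0.707, 0.0]
wrist_force: [-0.0, 1.2, 0.5]
opening: 0.298
grasp_force: 0.7
```

```bash
python3 k.py
```

```text
[0.48332874 0.17550271 0.05433659]
wrist tray_push 0.84 [0.48373923 0.16513753 0.055     ]
wrist dish 0.84 [0.48218606 0.11844925 0.048     ]
top tray 0.74 [0.48021289 0.1124443  0.04      ]
top dish 0.76 [0.48906039 0.11066787 0.048     ]
```

Still sliding freely at about 1 N, so I push slowly until the stop is felt.

Emit:
play_rows(
  increments=[
    [-0.03,0,0,0,0,0],
    [-0.03,0,0,0,0,0],
    [-0.03,0,0,0,0,0],
    [0,0,0,0,0,0],
  ],
)

```text
t: 17.07
tcp_pos: [0.4833, 0.1716, 0.0543]
tcp_rot: [-0.0, 0.707, 0.707, 0.0]
wrist_force: [0.0, 0.7, -0.1]
opening: 0.298
grasp_force: 0.4
```

Emit:
play_rows(
  increments=[
    [-0.02,0,0,0,0,0],
    [-0.02,0,0,0,0,0],
    [0,0,0,0,0,0],
  ],
)

```text
t: 17.32
tcp_pos: [0.4833, 0.1715, 0.0544]
tcp_rot: [-0.001, 0.707, 0.708, 0.001]
wrist_force: [-0.3, 5.0, -0.3]
opening: 0.302
grasp_force: 2.5
```

Emit:
play_rows(
  increments=[
    [-0.02,0,0,0,0,0],
    [-0.02,0,0,0,0,0],
    [0,0,0,0,0,0],
  ],
)

```text
t: 17.57
tcp_pos: [0.4833, 0.1715, 0.0544]
tcp_rot: [-0.001, 0.706, 0.708, 0.002]
wrist_force: [-0.9, 7.5, -0.4]
opening: 0.302
grasp_force: 4.1
```

The tray is against the stop: 7.5 N and no further motion. I back off, rise, open, and fetch the spacer.

Emit:
play_rows(
  increments=[
    [0.15,0,0,0,0,0],
    [0.3,0,0,0,0,0],
    [0.4,0,-0.3,0,0,0],
    [0,0,-0.6,0,0,0],
    [0,0,-0.6,0,0,0],
    [0,0,0,0,0,0],
  ],
)

```text
t: 18.07
tcp_pos: [0.4852, 0.2033, 0.1176]
tcp_rot: [0.001, 0.707, 0.707, 0.002]
wrist_force: [0.4, -0.3, 0.0]
opening: 0.301
grasp_force: 0.0
```

Emit:
play_rows(
  increments=[
    [0,0,0,0,0,0],
    [0,0,0,0,0,0],
    [0,0,0,0,0,0],
    [0,0,0,0,0,0],
    [0,0,0,0,0,0],
    [0,0,0,0,0,0],
  ],
  hand=1,
)

```text
t: 18.57
tcp_pos: [0.483, 0.2022, 0.1137]
tcp_rot: [-0.0, 0.707, 0.707, -0.001]
wrist_force: [0.3, -0.6, -0.4]
opening: 0.726
grasp_force: 0.0
```

```bash
python3 k.py;python3 - <<'E'
from h import *
p,R=tool();print(p,ctrl.sense()["opening"])
d=snap("wrist");o=d["img"]
cv2.imwrite("pics/w6.png",o)
for m in ctrl.outline_of(d,"spacer_wide")[:3]:
    P=w(d,np.argwhere(m["mask"])[:,::-1],.04)[:,:2]*1000;print(m["confidence"],P.min(0),P.max(0))
E
```

```text
[0.48298473 0.20222398 0.11373143]
wrist tray_push 0.92 [0.4847303  0.16124948 0.055     ]
top tray_push 0.64 [0.48969128 0.15694246 0.055     ]
top dish 0.78 [0.49034063 0.11214088 0.048     ]
[0.48328574 0.20245551 0.1143346 ] 1.002678550410332
0.95 [383.99806603 325.19699891] [426.45976306 339.35257957]
0.56 [449.60044381 185.19642985] [518.43067525 227.77638731]
```

View pics/w6.png

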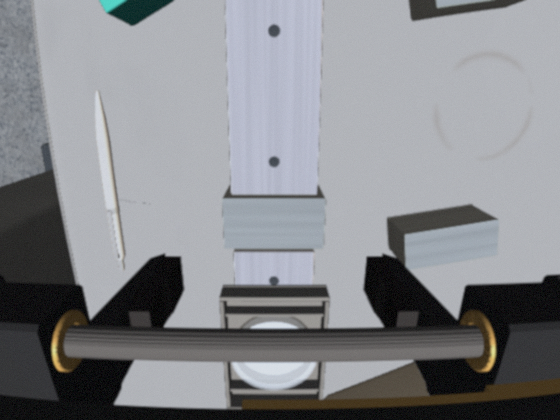

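The tray is at the stop with its dish, and the spacer is still seated in the gap at rows 195–248. I grip it at the same height and lift it straight out.

Emit:
play_rows(
  increments=[
    [0.07,0.03,0.3,0,0,0],
    [0,0,0.6,0,0,0],
    [0,0,0.6,0,0,0],
    [0,0,0.5,0,0,0],
    [0,0,0.25,0,0,0],
    [0,0,0,0,0,0],
    [0,0,0,0,0,0],
  ],
)

```text
t: 19.65
tcp_pos: [0.4843, 0.2052, 0.0239]
tcp_rot: [-0.0, 0.707, 0.707, -0.0]
wrist_force: [0.3, 0.1, 0.5]
opening: 1.001
grasp_force: 0.0
```

Emit:
play_rows(
  increments=[
    [0,0,0,0,0,0],
    [0,0,0,0,0,0],
    [0,0,0,0,0,0],
    [0,0,0,0,0,0],
    [0,0,0,0,0,0],
    [0,0,0,0,0,0],
  ],
  hand=0.7,
  squeeze=25,
)

```text
t: 20.15
tcp_pos: [0.4844, 0.2055, 0.0252]
tcp_rot: [-0.0, 0.707, 0.707, 0.0]
wrist_force: [-1.3, -0.9, 6.8]
opening: 0.768
grasp_force: 25.0
```

Emit:
play_rows(
  increments=[
    [0,0,-0.1,0,0,0],
    [0,0,-0.2,0,0,0],
    [0,0,-0.3,0,0,0],
    [0,0,0,0,0,0],
  ],
)

```text
t: 20.48
tcp_pos: [0.4857, 0.2056, 0.0505]
tcp_rot: [0.001, 0.707, 0.707, 0.002]
wrist_force: [0.4, 0.4, -2.5]
opening: 0.769
grasp_force: 25.0
```

Emit:
play_rows(
  increments=[
    [0,0,-0.6,0,0,0],
    [0,0,-0.7,0,0,0],
    [0,0,-0.4,0,0,0],
    [0.7,0.06,0,0,0,0],
    [0.8,0.06,0,0,0,0],
    [0.8,0.06,0,0,0,0],
    [0.8,0.06,0,0,0,0],
    [0.8,0.06,0,0,0,0],
    [0.8,0.06,0,0,0,0],
    [0.79,0,0,0,0,0],
  ],
)

```text
t: 21.32
tcp_pos: [0.4989, 0.4263, 0.1167]
tcp_rot: [0.0, 0.707, 0.707, 0.0]
wrist_force: [0.1, -0.2, -2.3]
opening: 0.767
grasp_force: 25.0
```

Emit:
play_rows(
  increments=[
    [0,0,0,0,0,0],
    [0,0,0,0,0,0],
    [0,0,0.5,0,0,0],
    [0,0,0.5,0,0,0],
    [0,0,0.5,0,0,0],
    [0,0,0.4,0,0,0],
    [0,0,0.15,0,0,0],
    [0,0,0.1,0,0,0],
    [0,0,0,0,0,0],
  ],
)

```text
t: 22.07
tcp_pos: [0.4985, 0.4237, 0.0299]
tcp_rot: [0.0, 0.707, 0.707, -0.001]
wrist_force: [-0.3, 0.9, -2.2]
opening: 0.771
grasp_force: 25.0
```

Emit:
play_rows(
  increments=[
    [0,0,0.05,0,0,0],
    [0,0,0.05,0,0,0],
    [0,0,0.03,0,0,0],
    [0,0,0,0,0,0],
  ],
)

```text
t: 22.4
tcp_pos: [0.4988, 0.425, 0.0254]
tcp_rot: [-0.0, 0.707, 0.707, 0.0]
wrist_force: [0.4, -1.2, -3.0]
opening: 0.772
grasp_force: 25.0
```

Emit:
play_rows(
  increments=[
    [0,0,0.03,0,0,0],
    [0,0,0.03,0,0,0],
    [0,0,0,0,0,0],
  ],
)

```text
t: 22.65
tcp_pos: [0.4989, 0.4251, 0.0252]
tcp_rot: [-0.0, 0.707, 0.707, 0.0]
wrist_force: [-4.6, -3.1, 12.7]
opening: 0.767
grasp_force: 25.0
```

Emit:
play_rows(
  increments=[
    [0,0,0,0,0,0],
    [0,0,0,0,0,0],
    [0,0,0,0,0,0],
    [0,0,0,0,0,0],
    [0,0,-0.3,0,0,0],
    [0,0,-0.7,0,0,0],
    [0,0,-0.9,0,0,0],
    [0,0,-0.9,0,0,0],
    [0,0,-0.7,0,0,0],
  ],
  hand=1,
)

```text
t: 23.4
tcp_pos: [0.4997, 0.4252, 0.1662]
tcp_rot: [0.0, 0.707, 0.707, 0.001]
wrist_force: [0.5, 0.4, -0.2]
opening: 1.0
grasp_force: 0.0
```

Emit:
play_rows(
  increments=[
    [-0.6,0.28,0,0,0,-3],
    [-0.6,0.28,0,0,0,-3],
    [-0.6,0.28,0,0,0,-3],
    [-0.6,0.28,0,0,0,0],
    [-0.6,0.28,0,0,0,0],
    [-0.6,0.28,0,0,0,0],
    [0,0,0,0,0,0],
    [0,0,0,0,0,0],
  ],
)

```text
t: 24.07
tcp_pos: [0.5819, 0.2867, 0.1635]
tcp_rot: [0.001, 0.651, 0.759, 0.0]
wrist_force: [0.0, 0.9, -0.2]
opening: 1.002
grasp_force: 0.0
```

Run:
```python
from h import *
p,R=tool();print(p,np.degrees(np.arctan2(R[1,1],R[0,1])),ctrl.sense()["opening"])
def box(im,d):
    a=np.radians(9);ux=np.array([np.cos(a),np.sin(a)]);uy=np.array([-ux[1],ux[0]]);c=np.array([.608,.187])
    for z,col in((.08,(0,0,255)),(.2,(0,255,255))):
        X=[np.r_[c+i*.0935*ux+j*.0375*uy,z] for i,j in((1,1),(1,-1),(-1,-1),(-1,1))]
        cv2.polylines(im,[np.round(proj(d,X)).astype(int)],True,col,1)
t=snap("top");A=cv2.imread("pics/top0.png");box(A,t)
wr=snap("wrist");B=wr["img"].copy();box(B,wr)
s=snap("scene");C=cv2.imread("pics/scene0.png");box(C,s)
r=lambda a:cv2.resize(a,(400,300),interpolation=cv2.INTER_CUBIC)
M=np.vstack([np.hstack([r(A[110:260,150:350]),r(B)]),np.hstack([r(C[100:280,170:410]),r(t["img"][150:330,110:350])])])
cv2.imwrite("pics/m.png",M)
for l in("spacer_narrow","spacer_middle","spacer_wide"):
    for m in ctrl.outline_of(wr,l)[:2]:
        P=w(wr,np.argwhere(m["mask"])[:,::-1],.04)[:,:2]*1000;print(l,m["confidence"],cv2.minAreaRect(P.astype(np.float32)))
```

```text
[0.58189438 0.28667009 0.16346083] 8.78040209727247 1.0019486919308433
spacer_narrow 0.61 ((609.0735473632812, 352.3092346191406), (67.97349548339844, 21.705810546875), 11.595864295959473)
spacer_middle 0.83 ((606.6712646484375, 197.4058380126953), (66.83197784423828, 49.98587417602539), 8.985147476196289)
spacer_middle 0.31 ((497.6423034667969, 69.13272094726562), (96.01799774169922, 47.660518646240234), 45.556297302246094)
spacer_wide 0.74 ((503.0406494140625, 410.92315673828125), (73.36534881591797, 30.592430114746094), 7.32534122467041)
spacer_wide 0.59 ((396.8478088378906, 371.22454833984375), (53.276058197021484, 74.87545776367188), 27.683319091796875)
```

View pics/m.png

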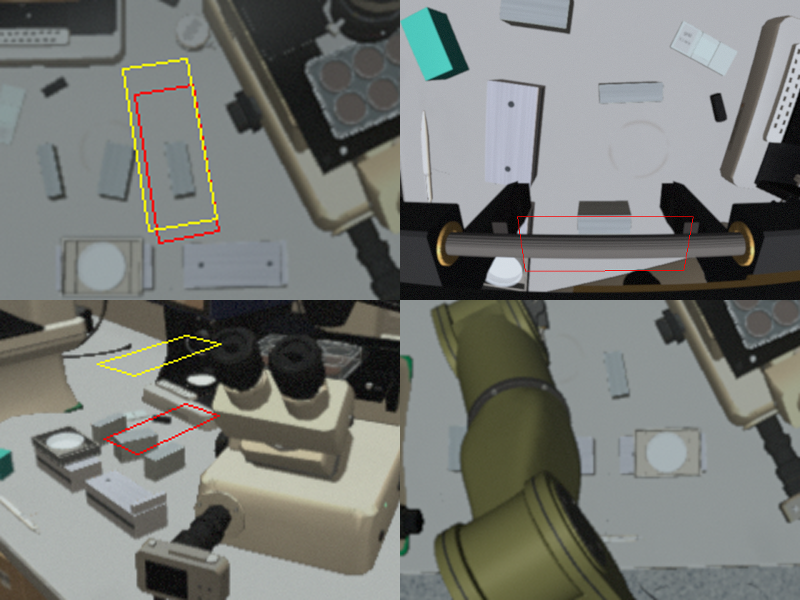

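The body's footprint (boxes in the top-left panel) overlaps nothing of the microscope, and the tray is at the stop (bottom right). The wide spacer stands well away from the gap. The middle spacer is only about 6 cm from the gap, so I move it beside the wide one.

Emit:
play_rows(
  increments=[
    [-0.5,0.05,0.2,0,0,0],
    [-0.5,0.05,0.2,0,0,0],
    [-0.5,0.05,0.2,0,0,0],
    [-0.5,0.05,0.2,0,0,0],
    [-0.56,0.06,0.2,0,0,0],
    [0,0,0,0,0,0],
    [0,0,0.4,0,0,0],
    [0,0,0.4,0,0,0],
    [0,0,0,0,0,0],
  ],
)

```text
t: 25.12
tcp_pos: [0.6046, 0.1903, 0.0883]
tcp_rot: [-0.002, 0.649, 0.761, -0.002]
wrist_force: [-0.5, 0.3, 0.0]
opening: 1.0
grasp_force: 0.0
```

Run:
```python
from h import *
p,R=tool();print(p,np.degrees(np.arctan2(R[1,1],R[0,1])))
d=snap("wrist")
for m in ctrl.outline_of(d,"spacer_middle")[:2]:
    P=w(d,np.argwhere(m["mask"])[:,::-1],.04);c=(P-p)@R*1000; print(m["confidence"],"tool-frame min/max mm",np.percentile(c,1,0),np.percentile(c,99,0))
```

```text
[0.60464846 0.19028184 0.08828603] 9.09640190416956
0.77 tool-frame min/max mm [-17.47814287 -29.35919157  48.10738762] [20.60637583 36.35908982 48.43065079]
```

Emit:
play_rows(
  increments=[
    [-0.08,0.08,0.2,0,0,0],
    [0,0,0.5,0,0,0],
    [0,0,0.5,0,0,0],
    [0,0,0.35,0,0,0],
    [0,0,0.05,0,0,0],
    [0,0,0,0,0,0],
    [0,0,0,0,0,0],
  ],
)

```text
t: 25.8
tcp_pos: [0.6113, 0.187, 0.0274]
tcp_rot: [0.0, 0.649, 0.76, 0.001]
wrist_force: [-0.3, 1.3, -0.5]
opening: 1.002
grasp_force: 0.0
```

Emit:
play_rows(
  increments=[
    [0,0,0,0,0,0],
    [0,0,0,0,0,0],
    [0,0,0,0,0,0],
    [0,0,0,0,0,0],
    [0,0,0,0,0,0],
    [0,0,0,0,0,0],
  ],
  hand=0.7,
  squeeze=25,
)

```text
t: 26.3
tcp_pos: [0.6098, 0.1868, 0.0274]
tcp_rot: [-0.001, 0.649, 0.761, -0.001]
wrist_force: [-3.2, -0.9, 5.9]
opening: 0.77
grasp_force: 25.0
```

Emit:
play_rows(
  increments=[
    [0,0,-0.3,0,0,0],
    [0,0,-0.6,0,0,0],
    [0,0,-0.8,0,0,0],
    [0,0,-0.8,0,0,0],
    [0,0,-0.3,0,0,3],
    [0,0,0,0,0,3],
    [0,0,0,0,0,3],
    [0,0,0,0,0,0],
  ],
)

```text
t: 26.97
tcp_pos: [0.611, 0.1869, 0.1398]
tcp_rot: [0.0, 0.707, 0.707, 0.001]
wrist_force: [0.3, -0.3, -2.2]
opening: 0.769
grasp_force: 25.0
```

Emit:
play_rows(
  increments=[
    [0.6,-0.35,0,0,0,0],
    [0.6,-0.35,0,0,0,0],
    [0.6,-0.35,0,0,0,0],
    [0.6,-0.35,0,0,0,0],
    [0.6,-0.35,0,0,0,0],
    [0.6,-0.35,0,0,0,0],
    [0.6,-0.35,0,0,0,0],
    [0.55,-0.33,0,0,0,0],
    [0,0,0,0,0,0],
    [0,0,0,0,0,0],
  ],
)

```text
t: 27.8
tcp_pos: [0.4978, 0.379, 0.1386]
tcp_rot: [-0.001, 0.705, 0.709, 0.0]
wrist_force: [-0.1, -0.8, -2.6]
opening: 0.766
grasp_force: 25.0
```

Emit:
play_rows(
  increments=[
    [0,0,0.5,0,0,0],
    [0,0,0.6,0,0,0],
    [0,0,0.6,0,0,0],
    [0,0,0.5,0,0,0],
    [0,0,0.3,0,0,0],
    [0,0,0.15,0,0,0],
    [0,0,0,0,0,0],
    [0,0,0,0,0,0],
  ],
)

```text
t: 28.47
tcp_pos: [0.5002, 0.3765, 0.0333]
tcp_rot: [0.0, 0.707, 0.707, 0.001]
wrist_force: [0.2, 0.1, -1.5]
opening: 0.768
grasp_force: 25.0
```

Emit:
play_rows(
  increments=[
    [0,0,0.05,0,0,0],
    [0,0,0.05,0,0,0],
    [0,0,0.04,0,0,0],
    [0,0,0,0,0,0],
    [0,0,0,0,0,0],
  ],
)

```text
t: 28.88
tcp_pos: [0.4996, 0.377, 0.0275]
tcp_rot: [0.0, 0.707, 0.707, 0.0]
wrist_force: [0.8, 0.8, -2.6]
opening: 0.77
grasp_force: 25.0
```

Emit:
play_rows(
  increments=[
    [0,0,0.02,0,0,0],
    [0,0,0.02,0,0,0],
    [0,0,0,0,0,0],
  ],
)

```text
t: 29.13
tcp_pos: [0.4996, 0.377, 0.0274]
tcp_rot: [-0.0, 0.707, 0.707, 0.0]
wrist_force: [-1.8, -1.5, 10.8]
opening: 0.767
grasp_force: 25.0
```

Emit:
play_rows(
  increments=[
    [0,0,0,0,0,0],
    [0,0,0,0,0,0],
    [0,0,0,0,0,0],
    [0,0,0,0,0,0],
    [0,0,-0.3,0,0,0],
    [0,0,-0.7,0,0,0],
    [0,0,-0.9,0,0,0],
    [0,0,-0.9,0,0,0],
    [0,0,-0.9,0,0,0],
    [0,0,-0.9,0,0,0],
  ],
  hand=1,
)

```text
t: 29.97
tcp_pos: [0.4991, 0.3765, 0.2121]
tcp_rot: [0.0, 0.707, 0.707, 0.0]
wrist_force: [0.4, -0.6, -0.1]
opening: 1.002
grasp_force: 0.0
```

Emit:
play_rows(
  increments=[
    [0,-0.3,-0.8,0,0,0],
    [0,-0.3,-0.8,0,0,0],
    [0,-0.3,-0.5,0,0,0],
    [0,0,0,0,0,0],
    [0,0,0,0,0,0],
  ],
)

```text
t: 30.38
tcp_pos: [0.4632, 0.3772, 0.2953]
tcp_rot: [-0.0, 0.707, 0.708, 0.002]
wrist_force: [0.1, -0.6, -0.9]
opening: 1.004
grasp_force: 0.0
```

Run:
```python
from h import *
print(tool()[0])
for n in("wrist","scene"):
  d=snap(n); cv2.imwrite(f"pics/f_{n}.png",d["img"])
  for l,z in(("tray_push",.055),("dish",.048),("spacer_narrow",0),("spacer_middle",0),("spacer_wide",0),("counting_chamber",0),("black_cap",0),("pen_white",0),("calculator",0)):
    for m in ctrl.mark_of(d,l)[:2]: print(n,l,round(m["confidence"],2),np.round(w(d,m["at"][::-1],z)[0],3))
  for l in("spacer_narrow","spacer_middle","spacer_wide"):
    for m in ctrl.outline_of(d,l)[:2]:
        P=w(d,np.argwhere(m["mask"])[:,::-1],.04)[:,:2]*1000;print(n,l,round(m["confidence"],2),cv2.minAreaRect(P.astype(np.float32)))
```

```text
[0.46320473 0.37718082 0.29528735]
wrist dish 0.64 [0.487 0.11  0.048]
wrist spacer_narrow 0.84 [0.609 0.356 0.   ]
wrist spacer_middle 0.72 [0.502 0.376 0.   ]
wrist spacer_wide 0.76 [0.496 0.423 0.   ]
wrist spacer_wide 0.66 [0.386 0.373 0.   ]
wrist counting_chamber 0.8 [0.686 0.413 0.   ]
wrist black_cap 0.5 [0.726 0.349 0.   ]
wrist pen_white 0.83 [0.359 0.226 0.   ]
wrist calculator 0.64 [0.604 0.355 0.   ]
wrist calculator 0.56 [0.486 0.199 0.   ]
wrist spacer_narrow 0.7 ((603.5682373046875, 355.67816162109375), (75.39653015136719, 29.682144165039062), 11.877671241760254)
wrist spacer_narrow 0.52 ((704.2122192382812, 357.73101806640625), (14.146768569946289, 36.585243225097656), 34.647560119628906)
wrist spacer_middle 0.66 ((499.96759033203125, 379.1107482910156), (67.79225158691406, 33.23508071899414), 0.13253003358840942)
wrist spacer_middle 0.34 ((704.3055419921875, 358.74444580078125), (14.014042854309082, 34.1110725402832), 29.14626121520996)
wrist spacer_wide 0.7 ((499.2034912109375, 422.2581481933594), (66.5209732055664, 37.03257751464844), 0.25499027967453003)
wrist sp
[... 308 characters left out ...]
 0.65 [0.381 0.362 0.   ]
scene counting_chamber 0.43 [0.683 0.416 0.   ]
scene black_cap 0.37 [0.734 0.349 0.   ]
scene pen_white 0.4 [0.365 0.216 0.   ]
scene calculator 0.75 [ 0.436 -0.222  0.   ]
scene spacer_narrow 0.74 ((496.587646484375, 132.22122192382812), (91.38604736328125, 130.37232971191406), 0.23250792920589447)
scene spacer_narrow 0.65 ((584.8497314453125, 313.9129638671875), (129.44639587402344, 57.28923797607422), 55.78856658935547)
scene spacer_wide 0.91 ((370.0247802734375, 330.9586486816406), (139.20907592773438, 71.34268188476562), 67.1162338256836)
scene spacer_wide 0.71 ((469.1392517089844, 396.1403503417969), (133.68753051757812, 68.81128692626953), 34.50101089477539)
```

All three spacers are standing well clear, the tray and dish are at the stop, and the robot is clear of everything, so I hand in.

```bash
python3 -c "
from bench import ctrl
print(ctrl.job_done())"
```

```text
the job is handed in; nothing more can be done
None
```

The job is handed in at about 30 s: I pushed the tray over the wide spacer onto the stop with its dish in it, took the spacer out, and all three spacers stand upright on the bench more than 10 cm from the gap (I moved the middle one because it started only about 6 cm from it).

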